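# Sweep the dust caps off the optical table

## Robot

A 7-joint arm with a two-finger parallel gripper is mounted at the origin on the work surface. World frame = base frame: x ahead of the robot, y to its left, z up, the work surface at z = 0. Lengths are in m, angles in degrees, forces in N, time in s.
With the tool pointing down it reaches from about 0.35 to 0.9 m from the base axis. Payload 19.9 kg.
Tool frame: the origin (TCP) lies on the centre line of the jaws, within the pads' length; the fingertips stand 11 mm ahead of it and the grasp point (between the pads) lies 8 mm behind it; z points along the fingers, y is the direction in which the jaws open and shut (so a half turn about z gives the same grasp; the last joint's range is limited). The gripper opens to 94 mm and grips with 3 to 60 N. Pads are 16 mm wide; open, the fingers measure 119 mm over their backs; the gripper's body (75 mm by 177 mm) begins 78 mm behind the grasp point.
Start: joints at [66.836, 23.915, -0.59, 92.452, 0.269, 63.638, -3.037], TCP at [0.222, -0.584, 0.19] pointing down, gripper open.
Joint ranges: [-161.28, 161.28], [-22.2, 115.67], [-73.04, 71.86], [3.21, 147.25], [-68.34, 248.33], [10.77, 114.83], [-161.83, 161.83]. Speed limits (degrees/s): [108.29, 108.29, 136.94, 136.94, 172.46, 172.46, 172.46].

## Interface

Orientations are given as a 3x3 rotation matrix whose columns are the frame's x, y, z axes.
In Python, from workcell import env gives the robot as it stands. The module is installed in compiled form; this text tells all that it offers.
- The arm moves only by the shell command python3 -m crank 'ROWS' [FORCE]. ROWS is a JSON object of lists of equal length, an entry for each row: "xyz": the shift along the world's x, y, z in units of 300 mm (1.0 is 300 mm), a list of three; "angular": the turn, a rotation vector about the world's x, y, z in units of 180 degrees (1.0 is 180 degrees), a list of three; "jaw": the closure, from 0 (fully open) to 1 (shut). In form: {"xyz": [[tx, ty, tz], ...], "angular": [[wx, wy, wz], ...], "jaw": [jaw, ...]}. A call has 1 to 20 rows; each row is the pose to reach, as a shift and turn from the pose commanded when the call began, turning the shorter way round; what a row does not reach only later rows make up. A row lasts 1/8 s, in which the tool goes at most 62.5 mm and 10.7 degrees, less where a joint would pass 70% of its speed; a pose out of reach is approached as far as the arm can. A call with a number of a shift or a turn outside -1 to 1 is refused whole. A call with a gripper value outside its range is refused whole. The fingers move at their own pace and stop on an object; FORCE is the grip in N (left out, the last holds). Time passes only in rows, so rows that repeat a pose let the fingers close. It gives the time, the measured TCP pose, the force and the opening at its end, in the units of the state.
- env.observe(): the state, without advancing time (a new reading comes with each control period).
- env.read_camera(name): name is "side" or "top"; returns a dict with "frame" (384x512x3 uint8, blue, green, red), "depth" (384x512 float32, m along the optical axis (not along the pixel's ray), 0 where there is no reading), "mtx" (3x3 intrinsics, pixels), "position" and "orientation" of the camera in the world. Camera axes: x right, y up, looking along -z (the intrinsics and any distortion apply to the point x, -y, -z); pixel columns grow to the right and rows downward; lengths in m; the calibration is good to about 2 mm. A picture is of the moment at which its call begins.
- env.finish_job(): hands the job in, once; it reports no verdict.
The state is a dict: "clock": time; "qpos": joint angles; "dq": joint speeds; "joint_torque": joint torques, N m; "tool_pos": TCP position; "tcp_rot": TCP orientation; "ft_force": force on the tool from outside, world axes, zero at the start; "torque": the same for the moment, N m; "finger_gap": finger opening in m.
Only numpy, scipy, OpenCV 4.12 (cv2) and the standard library are available. Lean on these libraries where they do the work, as an engineer would, in place of code of your own. Each camera call takes 0.05 s, during which the arm holds its last target. There are 200 camera calls.

## Task

Clear the beam path: with the fingertips, sweep the three red dust caps across the table into the yellow-floored catch tray through its open side, so that each lies flat and wholly inside. Slide them gently, without pinching, lifting or tipping them, and leave the bare lens and everything else where it stands.

Things in the scene. Friction and masses are not known exactly. Their poses are not given: they have to be found in the camera images.
- tray: low three-walled catch tray of bare aluminium with a yellow floor, fixed to the table. The floor is only a colour on the table: no lip or step at the mouth. Inside 190 mm (its x) by 120 mm (its y); walls 8 mm thick, 26 mm high. Origin: centre of the inner floor. The open side (mouth) is at its y = +60 mm, the back wall at y = -60 mm, side walls at x = +-95 mm. It faces roughly to the robot's left (+y), turned up to 0.2 rad.
- cap1: red plastic dust cap lying flat: solid disc 34 mm in diameter, 15 mm high, about 30 g, free to slide. Origin: centre of its underside, z up.
- cap2: red plastic dust cap lying flat: solid disc 34 mm in diameter, 15 mm high, about 30 g, free to slide. Origin: centre of its underside, z up.
- cap3: red plastic dust cap lying flat: solid disc 34 mm in diameter, 15 mm high, about 30 g, free to slide. Origin: centre of its underside, z up.
- lens: bare lens in a black ring, lying flat among the caps: disc 34 mm in diameter, 12 mm high, pale blue glass on top. Loose; not to be moved. Origin: centre of its underside.
- mirror: mirror mount on a black post and 50 mm square base, 114 mm high, loose bystander on the robot's left. Origin: centre of its underside.
- laser: dark red laser head, 50 x 92 x 35 mm with a yellow band, on a post and 60 mm square base, 75 mm high in all, loose bystander beyond the caps. Origin: centre of its underside.
- iris: black iris disc on a post and 50 mm square base, 128 mm high, loose bystander beyond the caps. Origin: centre of its underside.
- spare_post: short bare steel post standing on end, 20 mm in diameter, 48 mm high, loose bystander near the robot and the tray. Origin: centre of its underside.
- driver: screwdriver with orange handle, 170 mm long, lying loose near the robot on the left; bystander. Its x axis runs along it.

How it is judged:
By the outcome, as a careful person would: the job done as asked, in the order asked, and still so for the second after the job is handed in, with the robot touching nothing.
It also fails if it takes over 72 s, if anything falls off the work surface, if the arm or the gripper's body presses on something with over 40 N, if the wrist force passes 120 N, or if a joint passes its speed limit or range.

## Working session

There is one attempt and no reset: what is moved stays moved. The work goes in short steps, Python scripts to look and compute and a shell command to move; the robot and the scene stay as the last step left them, time stands still between calls to the robot, and variables do not carry over. Pictures are saved under pics/ and viewed, about 8 in all and at most 12, crops included, and the job is handed in when it is done.

```bash
mkdir -p pics; cat > h.py <<'E'
import numpy as np,cv2
from workcell import env
def cast(c,uv,z):
    p=cv2.undistortPoints(np.array(uv,float).reshape(-1,1,2),np.array(c['mtx'],float),None).reshape(-1,2)
    R=np.array(c['orientation'],float).reshape(3,3);o=np.array(c['position'],float)
    d=np.c_[p[:,0],-p[:,1],-np.ones(len(p))]@R.T
    return o+d*((z-o[2])/d[:,2])[:,None]
def blobs(c,mask,z,amin=60):
    out=[]
    n,l,s,ce=cv2.connectedComponentsWithStats(mask.astype(np.uint8))
    for i in range(1,n):
        if s[i,4]>=amin: out.append((ce[i].round(1),int(s[i,4]),cast(c,[ce[i]],z)[0].round(4)))
    return out
def red(c):
    h=cv2.cvtColor(c['frame'],cv2.COLOR_BGR2HSV)
    return ((h[...,0]<8)|(h[...,0]>172))&(h[...,1]>120)&(h[...,2]>70)
E
python3 - <<'E'
from h import *
s=env.observe();print(s['clock'],s['tool_pos'],s['tcp_rot'],s['finger_gap'])
for n in('top','side'):
    c=env.read_camera(n);cv2.imwrite(f'pics/{n}0.png',c['frame']);print(n,c['position'],np.array(c['orientation']).round(3).tolist(),c['mtx'])
    for b in blobs(c,red(c),.015):print(b)
E
```

```text
0.0 [ 0.22166931 -0.58394434  0.1895457 ] [[ 9.34915626e-01  3.54869714e-01 -5.08450594e-04]
 [ 3.54870068e-01 -9.34914977e-01  1.10480229e-03]
 [-8.32972050e-05 -1.21333082e-03 -9.99999260e-01]] 0.09397822860867057
top [0.45723587 0.06834898 0.9404627 ] [[0.012, 0.995, -0.095], [-1.0, 0.012, -0.0], [0.001, 0.095, 0.995]] [[440.77219027   0.         263.27084825]
 [  0.         440.77219027 193.68488664]
 [  0.           0.           1.        ]]
(array([194.7,  94.2]), 918, array([0.7595, 0.2193, 0.015 ]))
(array([309.1, 132.3]), 225, array([ 0.679 , -0.0277,  0.015 ]))
(array([217.8, 169.5]), 222, array([0.5963, 0.1657, 0.015 ]))
(array([241.3, 211.2]), 225, array([0.5085, 0.1144, 0.015 ]))
side [0.10593182 0.77535309 0.71746896] [[-0.832, 0.352, -0.428], [-0.554, -0.507, 0.66], [0.016, 0.787, 0.617]] [[447.46100605   0.         264.2836562 ]
 [  0.         447.46100605 193.09397551]
 [  0.           0.           1.        ]]
(array([248.2, 173.5]), 124, array([ 0.6766, -0.0226,  0.015 ]))
(array([167.8, 191.4]), 419, array([0.7989, 0.1581, 0.015 ]))
(array([229.4, 224.9]), 178, array([0.5937, 0.1702, 0.015 ]))
(array([272.9, 227.1]), 177, array([0.5063, 0.1188, 0.015 ]))
```

View pics/top0.png

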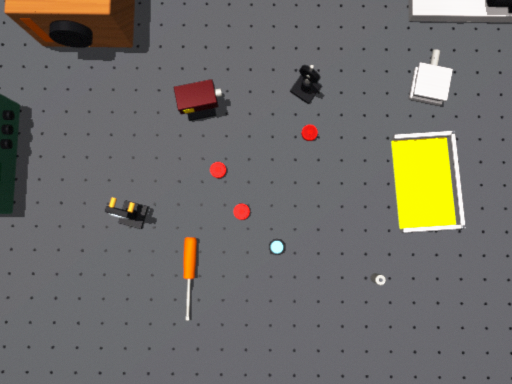

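View pics/side0.png

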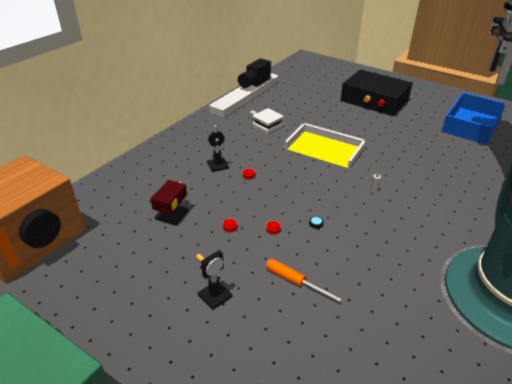

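The top view shows the caps at (309,132), (218,170) and (241,211), the lens at (277,247), and the tray at (391–463, 132–230) with its mouth on the left. The iris at (305,85) stands close beyond cap (309,132). The side view agrees with this.

```bash
python3 - <<'E'
from h import *
for n in('top','side'):
    c=env.read_camera(n);f=c['frame'];h=cv2.cvtColor(f,cv2.COLOR_BGR2HSV)
    y=(h[...,0]>24)&(h[...,0]<36)&(h[...,1]>180)&(h[...,2]>120)
    cs,_=cv2.findContours(y.astype(np.uint8),0,2);k=max(cs,key=cv2.contourArea)
    b=cv2.boxPoints(cv2.minAreaRect(cv2.convexHull(k)));q=cv2.approxPolyDP(k,6,True).reshape(-1,2)
    print(n,'tray',cast(c,q,0).round(3)[:,:2].tolist())
    L=(h[...,0]>85)&(h[...,0]<105)&(h[...,1]>60)&(h[...,2]>150)
    for t in blobs(c,L,.012,40):print('lens',t)
    H,W=c['depth'].shape;v,u=np.mgrid[:H,:W];D=c['depth'];K=np.array(c['mtx'])
    P=np.c_[((u-K[0,2])/K[0,0]*D).ravel(),(-(v-K[1,2])/K[1,1]*D).ravel(),-D.ravel()]@np.array(c['orientation']).T+c['position']
    P=P[D.ravel()>0]
    for nm,x0,x1,y0,y1 in(('iris',.7,.84,-.1,.05),('laser',.65,.85,.12,.3),('mirror',.4,.6,.28,.48),('post',.3,.42,-.27,-.13),('white',.7,.9,-.4,-.22)):
        m=(P[:,0]>x0)&(P[:,0]<x1)&(P[:,1]>y0)&(P[:,1]<y1)
        for za in(.02,.06,.1):
            a=P[m&(P[:,2]>za)]
            if len(a):print(nm,za,len(a),np.percentile(a,[1,99],axis=0).round(3).tolist())
E
```

```text
top tray [[0.676, -0.324], [0.663, -0.207], [0.478, -0.223], [0.49, -0.34]]
lens (array([276.1, 247.1]), 48, array([0.4342, 0.0406, 0.012 ]))
iris 0.02 355 [[0.766, -0.039, 0.021], [0.792, -0.001, 0.128]]
iris 0.06 260 [[0.766, -0.039, 0.065], [0.793, -0.001, 0.129]]
iris 0.1 129 [[0.767, -0.036, 0.1], [0.792, -0.004, 0.129]]
laser 0.02 1186 [[0.709, 0.161, 0.046], [0.768, 0.249, 0.079]]
laser 0.06 1081 [[0.709, 0.162, 0.061], [0.768, 0.249, 0.079]]
mirror 0.02 353 [[0.49, 0.322, 0.022], [0.525, 0.364, 0.117]]
mirror 0.06 318 [[0.49, 0.322, 0.076], [0.525, 0.364, 0.117]]
mirror 0.1 238 [[0.49, 0.322, 0.102], [0.525, 0.365, 0.118]]
post 0.02 104 [[0.365, -0.177, 0.023], [0.383, -0.158, 0.05]]
white 0.02 1270 [[0.749, -0.322, 0.024], [0.857, -0.248, 0.043]]
side tray [[0.667, -0.214], [0.481, -0.229], [0.502, -0.337], [0.677, -0.322]]
lens (array([316. , 219.9]), 64, array([0.4371, 0.0364, 0.012 ]))
iris 0.02 323 [[0.766, -0.036, 0.021], [0.792, -0.001, 0.124]]
iris 0.06 226 [[0.766, -0.036, 0.063], [0.794, 0.0, 0.125]]
iris 0.1 64 [[0.767, -0.031, 0.101], [0.791, -0.005, 0.127]]
laser 0.02 857 [[0.708, 0.168, 0.041], [0.766, 0.252, 0.077]]
laser 0.06 634 [[0.708, 0.168, 0.06], [0.768, 0.252, 0.078]]
mirror 0.02 685 [[0.488, 0.324, 0.021], [0.524, 0.365, 0.115]]
mirror 0.06 507 [[0.488, 0.324, 0.063], [0.525, 0.365, 0.115]]
mirror 0.1 272 [[0.488, 0.324, 0.101], [0.526, 0.365, 0.116]]
post 0.02 85 [[0.363, -0.176, 0.021], [0.383, -0.156, 0.048]]
white 0.02 382 [[0.748, -0.322, 0.02], [0.859, -0.246, 0.042]]
```

```bash
python3 -m crank '{"xyz":[[0.76,0.93,0],[0.76,0.93,0],[0.76,0.93,0],[0.76,0.93,0],[0.76,0.93,0],[0.76,0.93,0],[0.76,0.93,0],[0.76,0.93,0],[0.76,0.93,0],[0.76,0.93,0]],"angular":[[0,0,-0.17],[0,0,-0.17],[0,0,-0.17],[0,0,-0.17],[0,0,-0.17],[0,0,-0.17],[0,0,-0.17],[0,0,-0.17],[0,0,-0.17],[0,0,-0.17]],"jaw":[0,0,0,0,0,0,0,0,0,0]}' 10
python3 -m crank '{"xyz":[[0.763,0.923,0],[0.763,0.923,0],[0.763,0.923,0],[0.763,0.923,0],[0.763,0.923,0],[0.763,0.923,0],[0.763,0.923,0],[0.763,0.923,0]],"angular":[[0,0,0],[0,0,0],[0,0,0],[0,0,0],[0,0,0],[0,0,0],[0,0,0],[0,0,0]],"jaw":[0,0,0,0,0,0,0,0]}'
```

```text
clock: 1.45
tool_pos: [0.4492, -0.3062, 0.1901]
tcp_rot: [[0.985, -0.172, -0.0], [-0.172, -0.985, -0.0], [-0.0, 0.0, -1.0]]
ft_force: [-0.5, -0.5, -0.2]
finger_gap: 0.0941
clock: 2.45
tool_pos: [0.6784, -0.0296, 0.1898]
tcp_rot: [[0.985, -0.172, -0.001], [-0.172, -0.985, -0.0], [-0.001, 0.001, -1.0]]
ft_force: [-0.0, -0.4, -0.4]
finger_gap: 0.0942
```

```bash
python3 -m crank '{"xyz":[[0,0,-0.2],[0,0,-0.4],[0,0,-0.5],[0,0,-0.56],[0,0,-0.583],[0,0,-0.583],[0,0,-0.583],[0,0,-0.583],[0,0,-0.583]],"angular":[[0,0,0],[0,0,0],[0,0,0],[0,0,0],[0,0,0],[0,0,0],[0,0,0],[0,0,0],[0,0,0]],"jaw":[0,0,0,0,0,0.25,0.45,0.45,0.45]}'
python3 - <<'E'
from h import *
o=[]
for n in('side','top'):
    c=env.read_camera(n);print(n,[b for b in blobs(c,red(c),.015,20)]);o.append(c['frame'])
cv2.imwrite('pics/a.png',np.hstack([cv2.resize(o[0][100:260,180:380],(400,320)),cv2.resize(o[1][60:220,210:410],(400,320))]))
E
```

```text
clock: 3.58
tool_pos: [0.6789, -0.0284, 0.0157]
tcp_rot: [[0.985, -0.17, 0.001], [-0.17, -0.985, 0.0], [0.001, -0.0, -1.0]]
ft_force: [-0.6, -0.0, 0.5]
finger_gap: 0.0576
side [(array([380.7, 102.1]), 41, array([ 0.5455, -0.6317,  0.015 ])), (array([248.6, 174. ]), 116, array([ 0.6742, -0.0214,  0.015 ])), (array([167.9, 191.5]), 425, array([0.7984, 0.1582, 0.015 ])), (array([229.4, 224.9]), 178, array([0.5937, 0.1702, 0.015 ])), (array([272.9, 227.1]), 177, array([0.5063, 0.1188, 0.015 ]))]
top [(array([194.7,  94.3]), 923, array([0.7594, 0.2192, 0.015 ])), (array([305.6, 136.8]), 48, array([ 0.6692, -0.0202,  0.015 ])), (array([217.8, 169.5]), 222, array([0.5963, 0.1657, 0.015 ])), (array([241.3, 211.2]), 225, array([0.5085, 0.1144, 0.015 ]))]
```

View pics/a.png

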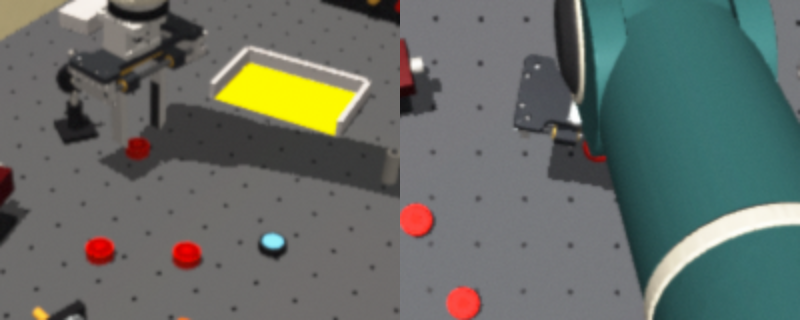

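The picture shows the cap standing between the fingers, with the iris untouched. I'm sliding it now.

```bash
python3 -m crank '{"xyz":[[-0.002,-0.01,0],[-0.004,-0.02,0],[-0.007,-0.04,0],[-0.012,-0.07,0],[-0.017,-0.10,0],[-0.023,-0.13,0],[-0.028,-0.16,0],[-0.033,-0.19,0],[-0.038,-0.22,0],[-0.044,-0.25,0],[-0.049,-0.28,0],[-0.054,-0.31,0],[-0.059,-0.34,0],[-0.065,-0.37,0],[-0.070,-0.40,0],[-0.075,-0.43,0],[-0.08,-0.46,0],[-0.085,-0.49,0],[-0.089,-0.51,0],[-0.091,-0.52,0]],"angular":[[0,0,0],[0,0,0],[0,0,0],[0,0,0],[0,0,0],[0,0,0],[0,0,0],[0,0,0],[0,0,0],[0,0,0],[0,0,0],[0,0,0],[0,0,0],[0,0,0],[0,0,0],[0,0,0],[0,0,0],[0,0,0],[0,0,0],[0,0,0]],"jaw":[0.45,0.45,0.45,0.45,0.45,0.45,0.45,0.45,0.45,0.45,0.45,0.45,0.45,0.45,0.45,0.45,0.45,0.45,0.45,0.45]}'
python3 - <<'E'
from h import *
for n in('side','top'):
    c=env.read_camera(n);print(n,[b for b in blobs(c,red(c),.015,20)]);cv2.imwrite(f'pics/b{n}.png',c['frame'])
E
```

```text
clock: 6.18
tool_pos: [0.6513, -0.1848, 0.0152]
tcp_rot: [[0.985, -0.171, -0.0], [-0.171, -0.985, 0.0], [-0.0, -0.0, -1.0]]
ft_force: [-0.5, -0.5, -0.1]
finger_gap: 0.0515
side [(array([380.7, 102.1]), 41, array([ 0.5455, -0.6317,  0.015 ])), (array([248.2, 173.5]), 124, array([ 0.6766, -0.0226,  0.015 ])), (array([167.9, 191.5]), 424, array([0.7984, 0.1582, 0.015 ])), (array([229.3, 225. ]), 177, array([0.5937, 0.1703, 0.015 ])), (array([272.9, 227.1]), 177, array([0.5063, 0.1188, 0.015 ]))]
top [(array([194.7,  94.3]), 921, array([0.7594, 0.2192, 0.015 ])), (array([309.1, 132.3]), 224, array([ 0.679 , -0.0276,  0.015 ])), (array([217.8, 169.5]), 222, array([0.5963, 0.1657, 0.015 ])), (array([241.3, 211.2]), 224, array([0.5084, 0.1144, 0.015 ]))]
```

View pics/bside.png

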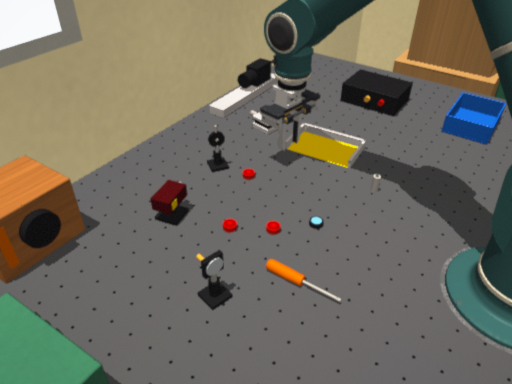

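The side view shows cap1 still at (249,174), so the fingers missed it. I'm measuring from the depth image where the fingertips really are.

```bash
python3 - <<'E'
from h import *
c=env.read_camera('side');D=c['depth'];K=np.array(c['mtx'])
H,W=D.shape;v,u=np.mgrid[:H,:W]
P=np.stack([(u-K[0,2])/K[0,0]*D,-(v-K[1,2])/K[1,1]*D,-D],-1)@np.array(c['orientation']).T+c['position']
t=np.array(env.observe()['tool_pos'])
m=(np.linalg.norm(P[...,:2]-t[:2],axis=-1)<.08)&(P[...,2]>.0)&(D>0)
for z in np.arange(0.004,.12,.008):
    k=m&(P[...,2]>z)&(P[...,2]<z+.008)
    print(z.round(3),k.sum(),P[k].min(0).round(3)[:2] if k.any() else'',P[k].max(0).round(3)[:2] if k.any() else'')
cv2.imwrite('pics/c.png',cv2.resize(c['frame'][90:190,220:345],(750,600),interpolation=2))
E
```

```text
0.004 20 [ 0.596 -0.244] [ 0.672 -0.131]
0.012 21 [ 0.666 -0.243] [ 0.674 -0.206]
0.02 32 [ 0.64  -0.254] [ 0.68  -0.207]
0.028 14 [ 0.634 -0.219] [ 0.668 -0.153]
0.036 29 [ 0.634 -0.222] [ 0.663 -0.144]
0.044 34 [ 0.633 -0.219] [ 0.663 -0.142]
0.052 36 [ 0.634 -0.218] [ 0.665 -0.143]
0.06 37 [ 0.634 -0.223] [ 0.663 -0.145]
0.068 37 [ 0.633 -0.222] [ 0.664 -0.145]
0.076 39 [ 0.634 -0.223] [ 0.664 -0.143]
0.084 41 [ 0.633 -0.219] [ 0.664 -0.145]
0.092 35 [ 0.633 -0.218] [ 0.663 -0.144]
0.1 27 [ 0.634 -0.216] [ 0.652 -0.145]
0.108 29 [ 0.633 -0.222] [ 0.653 -0.143]
0.116 12 [ 0.632 -0.216] [ 0.655 -0.143]
```

View pics/c.png

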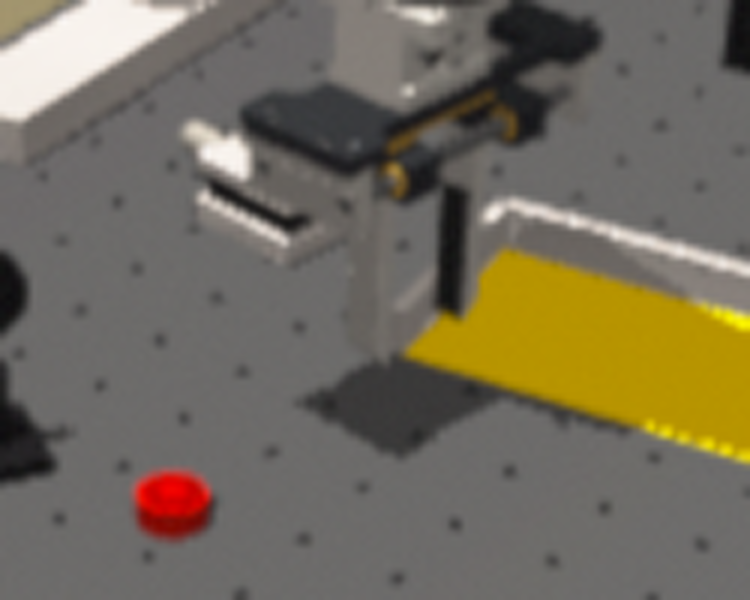

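The close view shows the fingertips hovering well above the table: their shadow is detached at (400,400), and depth puts the tips near z≈0.03. I'll measure the tip height finely.

```bash
python3 - <<'E'
from h import *
c=env.read_camera('side');D=c['depth'];K=np.array(c['mtx'])
H,W=D.shape;v,u=np.mgrid[:H,:W]
P=np.stack([(u-K[0,2])/K[0,0]*D,-(v-K[1,2])/K[1,1]*D,-D],-1)@np.array(c['orientation']).T+c['position']
for nm,y0,y1 in(('rear',-.165,-.14),('front',-.225,-.2)):
    m=(P[...,0]>.625)&(P[...,0]<.664)&(P[...,1]>y0)&(P[...,1]<y1)&(P[...,2]>.006)&(P[...,2]<.2)
    print(nm,np.sort(P[m][:,2])[:16].round(4))
m=(np.hypot(P[...,0]-.651,P[...,1]+.185)<.2)&(P[...,2]>.006)
t=P[(np.hypot(P[...,0]-.67,P[...,1]+.27)<.05)&(P[...,2]>.006)&(P[...,2]<.05)];print('wall top',np.percentile(t[:,2],[50,95]))
s=env.observe();print(s['tool_pos'],s['ft_force'])
f=P[(np.hypot(P[...,0]-.6,P[...,1]-.0)<.04)];print('table z',np.median(f[:,2]))
E
```

```text
rear [0.0322 0.0325 0.0333 0.0363 0.0369 0.0369 0.0378 0.038  0.0383 0.039
 0.0408 0.0414 0.0421 0.0422 0.0434 0.0436]
front [0.0296 0.0297 0.031  0.0311 0.0324 0.0325 0.0328 0.0334 0.0336 0.0343
 0.0344 0.0344 0.0355 0.0365 0.0376 0.0382]
wall top [0.02221366 0.02709798]
[ 0.6514713  -0.18407326  0.01520431] [ 0.68217952 -0.62445964 -0.17575166]
table z -0.0004951670456290191
```

```bash
python3 -m crank '{"xyz":[[0.03,0.18,0],[0.06,0.36,0],[0.091,0.52,0],[0.091,0.52,0],[0.091,0.52,0],[0.091,0.52,-0.02],[0.091,0.52,-0.04],[0.091,0.52,-0.06],[0.091,0.52,-0.06]],"angular":[[0,0,0],[0,0,0],[0,0,0],[0,0,0],[0,0,0],[0,0,0],[0,0,0],[0,0,0],[0,0,0]],"jaw":[0.3,0.2,0.2,0.2,0.2,0.2,0.2,0.2,0.2]}'
cat > tip.py <<'E'
from h import *
c=env.read_camera('side');D=c['depth'];K=np.array(c['mtx'])
H,W=D.shape;v,u=np.mgrid[:H,:W]
P=np.stack([(u-K[0,2])/K[0,0]*D,-(v-K[1,2])/K[1,1]*D,-D],-1)@np.array(c['orientation']).T+c['position']
s=env.observe();t=s['tool_pos'];r=np.array(s['tcp_rot']);g=s['finger_gap']/2+.006
for sg in(-1,1):
    q=t+sg*g*r[:,1];m=(np.hypot(P[...,0]-q[0],P[...,1]-q[1])<.014)&(P[...,2]>.004)&(P[...,2]<.2)&~red(c)
    print('finger',q.round(3)[:2],'tip z',np.sort(P[m][:,2])[:6].round(4))
print(s['ft_force'].round(2) if hasattr(s['ft_force'],'round') else s['ft_force'],[b for b in blobs(c,red(c),.015,20)])
E
python3 tip.py
```

```text
clock: 7.5
tool_pos: [0.6783, -0.0286, -0.0035]
tcp_rot: [[0.985, -0.171, -0.001], [-0.171, -0.985, 0.0], [-0.001, 0.0, -1.0]]
ft_force: [-0.4, -0.9, -0.0]
finger_gap: 0.0751
finger [0.686 0.014] tip z [0.0129 0.016  0.0182 0.02   0.0206 0.0206]
finger [ 0.671 -0.071] tip z [0.0094 0.0119 0.0143 0.015  0.0152 0.0156]
[-0.08  0.1   0.36] [(array([380.7, 102.1]), 41, array([ 0.5455, -0.6317,  0.015 ])), (array([248.4, 173.8]), 122, array([ 0.6751, -0.0218,  0.015 ])), (array([167.9, 191.5]), 427, array([0.7985, 0.1582, 0.015 ])), (array([229.3, 225. ]), 177, array([0.5937, 0.1703, 0.015 ])), (array([272.9, 227.1]), 177, array([0.5063, 0.1188, 0.015 ]))]
```

Tips are now at about 0.011 m without contact. I'll lower 6 mm more, narrow the gap and make a short trial push.

```bash
python3 -m crank '{"xyz":[[0,0,-0.01],[0,0,-0.02],[0,0,-0.02],[0,0,-0.02],[0,0,-0.02],[-0.002,-0.01,-0.02],[-0.004,-0.02,-0.02],[-0.007,-0.04,-0.02],[-0.012,-0.07,-0.02],[-0.017,-0.10,-0.02],[-0.023,-0.13,-0.02],[-0.026,-0.15,-0.02],[-0.028,-0.16,-0.02]],"angular":[[0,0,0],[0,0,0],[0,0,0],[0,0,0],[0,0,0],[0,0,0],[0,0,0],[0,0,0],[0,0,0],[0,0,0],[0,0,0],[0,0,0],[0,0,0]],"jaw":[0.2,0.3,0.4,0.45,0.45,0.45,0.45,0.45,0.45,0.45,0.45,0.45,0.45]}'
python3 tip.py
```

```text
clock: 9.18
tool_pos: [0.6703, -0.0769, -0.0088]
tcp_rot: [[0.985, -0.171, 0.0], [-0.171, -0.985, 0.0], [0.0, -0.0, -1.0]]
ft_force: [0.3, 1.2, 1.0]
finger_gap: 0.0519
finger [ 0.676 -0.046] tip z [0.0099 0.0138 0.0138 0.0139 0.015  0.0153]
finger [ 0.665 -0.109] tip z [0.0042 0.0058 0.0065 0.0069 0.0091 0.0092]
[ 0.17 -0.03  0.32] [(array([380.7, 102.1]), 41, array([ 0.5455, -0.6317,  0.015 ])), (array([260.8, 167.9]), 70, array([ 0.6634, -0.0638,  0.015 ])), (array([167.8, 191.5]), 426, array([0.7986, 0.1583, 0.015 ])), (array([229.4, 224.9]), 178, array([0.5937, 0.1702, 0.015 ])), (array([272.9, 227.1]), 177, array([0.5063, 0.1188, 0.015 ]))]
```

```bash
python3 -m crank '{"xyz":[[-0.003,-0.015,0],[-0.009,-0.05,0],[-0.015,-0.085,0],[-0.022,-0.12,0],[-0.028,-0.155,0],[-0.034,-0.19,0],[-0.040,-0.225,0],[-0.047,-0.26,0],[-0.053,-0.295,0],[-0.059,-0.33,0],[-0.065,-0.365,0],[-0.072,-0.40,0],[-0.078,-0.435,0],[-0.084,-0.47,0],[-0.09,-0.505,0],[-0.097,-0.54,0],[-0.103,-0.575,0],[-0.108,-0.605,0],[-0.111,-0.62,0],[-0.113,-0.63,0]],"angular":[[0,0,0],[0,0,0],[0,0,0],[0,0,0],[0,0,0],[0,0,0],[0,0,0],[0,0,0],[0,0,0],[0,0,0],[0,0,0],[0,0,0],[0,0,0],[0,0,0],[0,0,0],[0,0,0],[0,0,0],[0,0,0],[0,0,0],[0,0,0]],"jaw":[0.45,0.45,0.45,0.45,0.45,0.45,0.45,0.45,0.45,0.45,0.45,0.45,0.45,0.45,0.45,0.45,0.45,0.45,0.45,0.45]}'
python3 tip.py
```

```text
clock: 11.72
tool_pos: [0.6364, -0.2655, -0.0088]
tcp_rot: [[0.985, -0.17, -0.0], [-0.17, -0.985, 0.0], [-0.0, -0.0, -1.0]]
ft_force: [-0.6, -0.9, 1.1]
finger_gap: 0.0517
finger [ 0.642 -0.234] tip z [0.0106 0.0115 0.0116 0.012  0.0148 0.0156]
finger [ 0.631 -0.297] tip z [0.0062 0.0071 0.0073 0.0073 0.0079 0.0081]
[-0.63 -0.88 -0.05] [(array([380.7, 102.1]), 39, array([ 0.5456, -0.6323,  0.015 ])), (array([304.8, 142.3]), 28, array([ 0.6304, -0.2497,  0.015 ])), (array([167.9, 191.5]), 423, array([0.7986, 0.1582, 0.015 ])), (array([229.3, 225. ]), 177, array([0.5937, 0.1703, 0.015 ])), (array([272.9, 227.1]), 177, array([0.5063, 0.1188, 0.015 ]))]
```

```bash
python3 -m crank '{"xyz":[[0.001,0.007,0],[0.002,0.014,0],[0.002,0.014,0.05],[0.002,0.014,0.2],[0.002,0.014,0.333],[-0.06,0.8,0.333],[-0.06,0.8,0.333],[-0.06,0.8,0.333],[-0.06,0.8,0.333],[-0.06,0.8,0.333],[-0.06,0.8,0.333],[-0.06,0.8,0.333],[-0.06,0.8,0.333],[-0.06,0.8,0.333],[-0.06,0.8,0.333],[-0.06,0.8,0.333]],"angular":[[0,0,0],[0,0,0],[0,0,0],[0,0,0],[0,0,0],[0,0,0.541],[0,0,0.541],[0,0,0.541],[0,0,0.541],[0,0,0.541],[0,0,0.541],[0,0,0.541],[0,0,0.541],[0,0,0.541],[0,0,0.541],[0,0,0.541]],"jaw":[0.45,0.45,0.45,0.45,0.45,0.745,0.745,0.745,0.745,0.745,0.745,0.745,0.745,0.745,0.745,0.745]}'
python3 -m crank '{"xyz":[[-0.068,0.77,0],[-0.068,0.77,0],[-0.068,0.77,0],[-0.068,0.77,0],[-0.068,0.77,0],[-0.068,0.77,0]],"angular":[[0,0,0],[0,0,0],[0,0,0],[0,0,0],[0,0,0],[0,0,0]],"jaw":[0.745,0.745,0.745,0.745,0.745,0.745]}'
python3 tip.py; python3 - <<'E'
from h import *
c=env.read_camera('top');print(blobs(c,red(c),.015,20))
E
```

```text
clock: 13.78
tool_pos: [0.6185, -0.0256, 0.0916]
tcp_rot: [[0.047, 0.999, 0.0], [0.999, -0.047, -0.0], [-0.0, 0.0, -1.0]]
ft_force: [-0.1, 0.1, -0.2]
finger_gap: 0.024
clock: 14.52
tool_pos: [0.5982, 0.2049, 0.0911]
tcp_rot: [[0.045, 0.999, 0.0], [0.999, -0.045, -0.001], [-0.001, 0.0, -1.0]]
ft_force: [0.8, 0.1, -0.4]
finger_gap: 0.0238
finger [0.581 0.205] tip z [0.109  0.1106 0.1114 0.1125 0.1145 0.1147]
finger [0.616 0.203] tip z [0.107  0.1071 0.1072 0.1074 0.1075 0.1077]
[-0.08 -0.3   0.34] [(array([380.7, 102.1]), 41, array([ 0.5455, -0.6317,  0.015 ])), (array([302.7, 141.9]), 53, array([ 0.6367, -0.2481,  0.015 ])), (array([167.9, 191.5]), 429, array([0.7984, 0.1583, 0.015 ])), (array([229.5, 225.3]), 176, array([0.5928, 0.1709, 0.015 ])), (array([272.9, 227.3]), 184, array([0.5059, 0.1193, 0.015 ]))]
[(array([206.4,  90.7]), 333, array([0.7676, 0.1941, 0.015 ])), (array([415.4, 152.4]), 169, array([ 0.6383, -0.254 ,  0.015 ]))]
```

```bash
python3 -m crank '{"xyz":[[0,0,-0.15],[0,0,-0.27],[0,0,-0.32],[0,0,-0.335],[0,-0.02,-0.335],[-0.002,-0.05,-0.335],[-0.004,-0.08,-0.335],[-0.005,-0.11,-0.335],[-0.006,-0.14,-0.335],[-0.008,-0.17,-0.335],[-0.009,-0.20,-0.335],[-0.011,-0.24,-0.335],[-0.013,-0.28,-0.335],[-0.014,-0.32,-0.335],[-0.016,-0.36,-0.335],[-0.018,-0.40,-0.335],[-0.02,-0.44,-0.335],[-0.022,-0.48,-0.335],[-0.023,-0.50,-0.335],[-0.023,-0.51,-0.335]],"angular":[[0,0,0],[0,0,0],[0,0,0],[0,0,0],[0,0,0],[0,0,0],[0,0,0],[0,0,0],[0,0,0],[0,0,0],[0,0,0],[0,0,0],[0,0,0],[0,0,0],[0,0,0],[0,0,0],[0,0,0],[0,0,0],[0,0,0],[0,0,0]],"jaw":[0.745,0.745,0.745,0.745,0.745,0.745,0.745,0.745,0.745,0.745,0.745,0.745,0.745,0.745,0.745,0.745,0.745,0.745,0.745,0.745]}'
python3 tip.py
```

```text
clock: 17.12
tool_pos: [0.5911, 0.0522, -0.0094]
tcp_rot: [[0.043, 0.999, -0.0], [0.999, -0.043, -0.0], [-0.0, -0.0, -1.0]]
ft_force: [-0.6, 0.8, 0.0]
finger_gap: 0.024
finger [0.573 0.053] tip z [0.0061 0.0065 0.0101 0.0129 0.0135 0.0137]
finger [0.609 0.051] tip z [0.0061 0.0062 0.0065 0.0065 0.0069 0.009 ]
[ 0.51 -0.35  0.82] [(array([380.7, 102.1]), 41, array([ 0.5455, -0.6317,  0.015 ])), (array([302.7, 141.9]), 53, array([ 0.6367, -0.2481,  0.015 ])), (array([167.9, 191.5]), 426, array([0.7983, 0.1582, 0.015 ])), (array([259.2, 197.1]), 36, array([0.595 , 0.0444, 0.015 ])), (array([272.9, 227.1]), 177, array([0.5063, 0.1188, 0.015 ]))]
```

```bash
python3 -m crank '{"xyz":[[0,-0.015,0],[-0.002,-0.045,0],[-0.004,-0.08,0],[-0.005,-0.115,0],[-0.006,-0.15,0],[-0.008,-0.185,0],[-0.01,-0.22,0],[-0.011,-0.255,0],[-0.013,-0.29,0],[-0.014,-0.325,0],[-0.016,-0.36,0],[-0.017,-0.395,0],[-0.019,-0.43,0],[-0.02,-0.465,0],[-0.022,-0.50,0],[-0.024,-0.535,0],[-0.025,-0.57,0],[-0.026,-0.60,0],[-0.027,-0.62,0],[-0.027,-0.63,0]],"angular":[[0,0,0],[0,0,0],[0,0,0],[0,0,0],[0,0,0],[0,0,0],[0,0,0],[0,0,0],[0,0,0],[0,0,0],[0,0,0],[0,0,0],[0,0,0],[0,0,0],[0,0,0],[0,0,0],[0,0,0],[0,0,0],[0,0,0],[0,0,0]],"jaw":[0.745,0.745,0.745,0.745,0.745,0.745,0.745,0.745,0.745,0.745,0.745,0.745,0.745,0.745,0.745,0.745,0.745,0.745,0.745,0.745]}'
python3 -m crank '{"xyz":[[0,-0.015,0],[-0.002,-0.045,0],[-0.004,-0.08,0],[-0.006,-0.115,0],[-0.008,-0.15,0],[-0.01,-0.185,0],[-0.011,-0.22,0],[-0.013,-0.255,0],[-0.014,-0.29,0],[-0.015,-0.32,0],[-0.016,-0.34,0],[-0.016,-0.35,0]],"angular":[[0,0,0],[0,0,0],[0,0,0],[0,0,0],[0,0,0],[0,0,0],[0,0,0],[0,0,0],[0,0,0],[0,0,0],[0,0,0],[0,0,0]],"jaw":[0.745,0.745,0.745,0.745,0.745,0.745,0.745,0.745,0.745,0.745,0.745,0.745]}'
python3 tip.py
```

```text
clock: 19.68
tool_pos: [0.5829, -0.1367, -0.0094]
tcp_rot: [[0.043, 0.999, -0.0], [0.999, -0.043, -0.0], [-0.0, -0.0, -1.0]]
ft_force: [0.2, -0.2, -0.3]
finger_gap: 0.0239
clock: 21.18
tool_pos: [0.5782, -0.2417, -0.0094]
tcp_rot: [[0.043, 0.999, -0.0], [0.999, -0.043, 0.0], [0.0, -0.0, -1.0]]
ft_force: [0.3, -0.2, 0.3]
finger_gap: 0.024
finger [ 0.56  -0.241] tip z [0.0048 0.0049 0.0056 0.007  0.0101 0.0115]
finger [ 0.596 -0.243] tip z [0.0061 0.0077 0.0083 0.0089 0.009  0.0106]
[-0.6  -0.33  0.34] [(array([380.8, 102.1]), 40, array([ 0.5453, -0.6321,  0.015 ])), (array([303., 142.]), 55, array([ 0.6356, -0.248 ,  0.015 ])), (array([319.6, 147.6]), 29, array([ 0.5802, -0.2492,  0.015 ])), (array([167.8, 191.5]), 425, array([0.7987, 0.1582, 0.015 ])), (array([272.9, 227.1]), 177, array([0.5063, 0.1188, 0.015 ]))]
```

```bash
python3 -m crank '{"xyz":[[0.001,0.02,0],[0.002,0.05,0],[0.002,0.06,0.1],[0.002,0.06,0.25],[0.002,0.06,0.333],[-0.15,0.8,0.333],[-0.15,0.8,0.333],[-0.15,0.8,0.333],[-0.15,0.8,0.333],[-0.15,0.8,0.333],[-0.15,0.8,0.333]],"angular":[[0,0,0],[0,0,0],[0,0,0],[0,0,0],[0,0,0],[0,0,0.024],[0,0,0.024],[0,0,0.024],[0,0,0.024],[0,0,0.024],[0,0,0.024]],"jaw":[0.745,0.745,0.745,0.745,0.745,0.745,0.745,0.745,0.745,0.745,0.745]}'
python3 -m crank '{"xyz":[[-0.087,0.52,0],[-0.087,0.52,0],[-0.087,0.52,0],[-0.087,0.52,0],[-0.087,0.52,-0.15],[-0.087,0.52,-0.27],[-0.087,0.52,-0.32],[-0.087,0.52,-0.333],[-0.087,0.52,-0.333]],"angular":[[0,0,0],[0,0,0],[0,0,0],[0,0,0],[0,0,0],[0,0,0],[0,0,0],[0,0,0],[0,0,0]],"jaw":[0.745,0.745,0.745,0.745,0.745,0.745,0.745,0.745,0.745]}'
python3 tip.py
```

```text
clock: 22.6
tool_pos: [0.5332, -0.0016, 0.0905]
tcp_rot: [[-0.033, 0.999, -0.0], [0.999, 0.033, -0.0], [-0.0, -0.0, -1.0]]
ft_force: [0.2, -0.5, 0.1]
finger_gap: 0.0239
clock: 23.72
tool_pos: [0.5077, 0.1544, -0.0086]
tcp_rot: [[-0.032, 0.999, 0.001], [0.999, 0.032, 0.0], [0.0, 0.001, -1.0]]
ft_force: [-0.3, 0.4, 0.6]
finger_gap: 0.024
finger [0.49  0.154] tip z [0.0079 0.0112 0.0121 0.0121 0.0134 0.0139]
finger [0.526 0.155] tip z [0.0082 0.0089 0.0098 0.0103 0.0109 0.0109]
[1.01 0.34 0.  ] [(array([380.7, 102.1]), 41, array([ 0.5455, -0.6317,  0.015 ])), (array([302.7, 141.9]), 53, array([ 0.6367, -0.2481,  0.015 ])), (array([322.7, 147.9]), 53, array([ 0.5718, -0.2526,  0.015 ])), (array([167.9, 191.5]), 428, array([0.7983, 0.1583, 0.015 ])), (array([278. , 227.8]), 46, array([0.4951, 0.114 , 0.015 ]))]
```

```bash
python3 -m crank '{"xyz":[[0,-0.015,0],[0.001,-0.045,0],[0.002,-0.08,0],[0.003,-0.115,0],[0.004,-0.15,0],[0.006,-0.185,0],[0.007,-0.22,0],[0.008,-0.255,0],[0.009,-0.29,0],[0.01,-0.325,0],[0.011,-0.36,0],[0.012,-0.395,0],[0.013,-0.43,0],[0.014,-0.465,0],[0.015,-0.50,0],[0.016,-0.535,0],[0.017,-0.57,0],[0.018,-0.605,0],[0.019,-0.635,0],[0.02,-0.65,0]],"angular":[[0,0,0],[0,0,0],[0,0,0],[0,0,0],[0,0,0],[0,0,0],[0,0,0],[0,0,0],[0,0,0],[0,0,0],[0,0,0],[0,0,0],[0,0,0],[0,0,0],[0,0,0],[0,0,0],[0,0,0],[0,0,0],[0,0,0],[0,0,0]],"jaw":[0.745,0.745,0.745,0.745,0.745,0.745,0.745,0.745,0.745,0.745,0.745,0.745,0.745,0.745,0.745,0.745,0.745,0.745,0.745,0.745]}'
python3 -m crank '{"xyz":[[0,-0.015,0],[0.001,-0.05,0],[0.002,-0.09,0],[0.003,-0.13,0],[0.005,-0.17,0],[0.006,-0.21,0],[0.007,-0.25,0],[0.008,-0.29,0],[0.01,-0.33,0],[0.011,-0.37,0],[0.012,-0.41,0],[0.014,-0.45,0],[0.015,-0.49,0],[0.016,-0.53,0],[0.017,-0.57,0],[0.019,-0.61,0],[0.02,-0.64,0],[0.02,-0.665,0],[0.021,-0.68,0],[0.021,-0.685,0]],"angular":[[0,0,0],[0,0,0],[0,0,0],[0,0,0],[0,0,0],[0,0,0],[0,0,0],[0,0,0],[0,0,0],[0,0,0],[0,0,0],[0,0,0],[0,0,0],[0,0,0],[0,0,0],[0,0,0],[0,0,0],[0,0,0],[0,0,0],[0,0,0]],"jaw":[0.745,0.745,0.745,0.745,0.745,0.745,0.745,0.745,0.745,0.745,0.745,0.745,0.745,0.745,0.745,0.745,0.745,0.745,0.745,0.745]}'
python3 tip.py
```

```text
clock: 26.28
tool_pos: [0.5131, -0.0411, -0.0094]
tcp_rot: [[-0.032, 0.999, -0.0], [0.999, 0.032, -0.0], [-0.0, -0.0, -1.0]]
ft_force: [-0.2, 0.3, 0.4]
finger_gap: 0.024
clock: 28.78
tool_pos: [0.5194, -0.246, -0.0094]
tcp_rot: [[-0.033, 0.999, -0.0], [0.999, 0.033, 0.0], [0.0, -0.0, -1.0]]
ft_force: [0.0, -0.1, 0.3]
finger_gap: 0.024
finger [ 0.501 -0.247] tip z [0.0043 0.0065 0.0069 0.0085 0.0108 0.0115]
finger [ 0.537 -0.245] tip z [0.0049 0.0057 0.0069 0.0103 0.0105 0.011 ]
[0.87 1.71 0.17] [(array([380.7, 102.1]), 39, array([ 0.5456, -0.6323,  0.015 ])), (array([302.7, 141.9]), 53, array([ 0.6367, -0.2481,  0.015 ])), (array([322.7, 148.2]), 58, array([ 0.5711, -0.2514,  0.015 ])), (array([338.7, 153.1]), 41, array([ 0.5207, -0.2544,  0.015 ])), (array([167.8, 191.5]), 421, array([0.7986, 0.1582, 0.015 ]))]
```

```bash
python3 -m crank '{"xyz":[[0,0.02,0],[0,0.05,0],[0,0.06,0.1],[0,0.06,0.25],[0,0.06,0.45],[0,0.06,0.6],[-0.9,-0.9,0.6],[-0.9,-0.9,0.6],[-0.9,-0.9,0.6],[-0.9,-0.9,0.6],[-0.9,-0.9,0.6],[-0.9,-0.9,0.6],[-0.9,-0.9,0.6],[-0.9,-0.9,0.6],[-0.9,-0.9,0.6],[-0.9,-0.9,0.6]],"angular":[[0,0,0],[0,0,0],[0,0,0],[0,0,0],[0,0,0],[0,0,0],[0,0,0],[0,0,0],[0,0,0],[0,0,0],[0,0,0],[0,0,0],[0,0,0],[0,0,0],[0,0,0],[0,0,0]],"jaw":[0.745,0.745,0.745,0.745,0.745,0.745,0.745,0.745,0.745,0.745,0.745,0.745,0.745,0.745,0.745,0.745]}'
python3 - <<'E'
from h import *
T=np.array([.577,-.275]);a=np.array([.994,.11])
for n in('top','side'):
    c=env.read_camera(n);cv2.imwrite(f'pics/z{n}.png',c['frame'])
    for b in blobs(c,red(c),.015,40):
        q=b[2][:2]-T;print(n,b,'tray xy',(q@a).round(3),(q@[-a[1],a[0]]).round(3))
    h=cv2.cvtColor(c['frame'],cv2.COLOR_BGR2HSV)
    print('lens',blobs(c,(h[...,0]>85)&(h[...,0]<105)&(h[...,1]>60)&(h[...,2]>150),.012,40))
    d=cv2.absdiff(c['frame'],cv2.imread(f'pics/{n}0.png')).max(2)>60
    m=cv2.morphologyEx(d.astype(np.uint8),cv2.MORPH_OPEN,np.ones((3,3)))
    for b in blobs(c,m,0,15):print('changed',b)
cv2.imwrite('pics/zz.png',cv2.resize(cv2.imread('pics/ztop.png')[110:250,360:500],(560,560)))
E
```

```text
clock: 30.82
tool_pos: [0.2508, -0.5149, 0.1708]
tcp_rot: [[-0.035, 0.999, 0.0], [0.999, 0.035, -0.0], [-0.0, 0.0, -1.0]]
ft_force: [-1.0, -0.1, 0.0]
finger_gap: 0.0243
top (array([194.7,  94.2]), 919, array([0.7595, 0.2193, 0.015 ])) tray xy 0.236 0.471
top (array([415.4, 152.4]), 169, array([ 0.6383, -0.254 ,  0.015 ])) tray xy 0.063 0.014
top (array([418. , 182.5]), 167, array([ 0.5738, -0.2581,  0.015 ])) tray xy -0.001 0.017
top (array([420.5, 209.5]), 174, array([ 0.5167, -0.2622,  0.015 ])) tray xy -0.059 0.019
lens [(array([276. , 247.1]), 48, array([0.4344, 0.0407, 0.012 ]))]
changed (array([309.2, 132.3]), 219, array([ 0.6827, -0.0293,  0.    ]))
changed (array([415.4, 152.4]), 219, array([ 0.6413, -0.2592,  0.    ]))
changed (array([217.8, 169.6]), 219, array([0.5983, 0.1674, 0.    ]))
changed (array([417.9, 182.5]), 221, array([ 0.5756, -0.2632,  0.    ]))
changed (array([420.3, 209.4]), 227, array([ 0.5178, -0.2672,  0.    ]))
changed (array([241.2, 211.3]), 223, array([0.509 , 0.1154, 0.    ]))
side (array([302.7, 141.9]), 53, array([ 0.6367, -0.2481,  0.015 ])) tray xy
[... 944 characters left out ...]
  75.9]), 28, array([ 0.3402, -1.0942,  0.    ]))
changed (array([487.1,  79.1]), 24, array([ 0.2879, -1.0943,  0.    ]))
changed (array([483.4, 120.3]), 124, array([ 0.2223, -0.7358,  0.    ]))
changed (array([302.9, 141.9]), 93, array([ 0.6474, -0.2701,  0.    ]))
changed (array([322.6, 148.1]), 96, array([ 0.5817, -0.2737,  0.    ]))
changed (array([340.7, 153.6]), 103, array([ 0.5236, -0.2775,  0.    ]))
changed (array([248.4, 173.5]), 109, array([ 0.6884, -0.0401,  0.    ]))
changed (array([503.5, 195.3]), 316, array([ 0.0845, -0.3419,  0.    ]))
changed (array([229.6, 224.9]), 162, array([0.6038, 0.1568, 0.    ]))
changed (array([272.8, 226.9]), 157, array([ 0.5152,  0.1043, -0.    ]))
```

View pics/ztop.png

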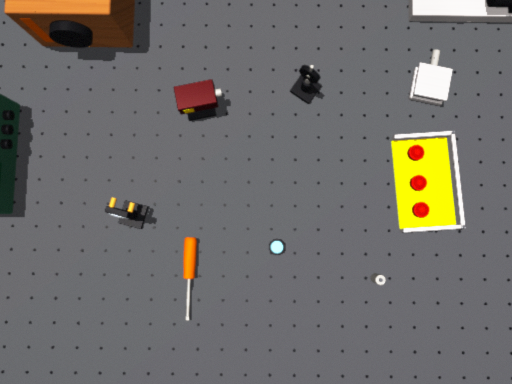

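View pics/zside.png

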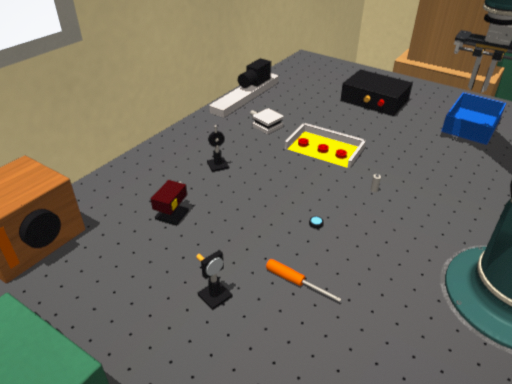

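Both views show the three caps flat in the tray, at (415,152), (418,182) and (420,209) in the top view. They are about 25 mm inside the mouth, nothing else has moved, and the arm is clear, so I'm handing in.

```bash
python3 -c "
from h import *
print(env.finish_job())"
```

```text
the job is handed in; nothing more can be done
None
```

All three red caps are in the yellow-floored tray, lying flat and wholly inside. I slid each one across the table with the fingertips held at a fixed opening, and the job was handed in at about 31 s of the 72 s allowed.

- **Caps:** the last pictures put them at tray x of about +62, −2 and −59 mm, with y of 14 to 24 mm. The edges are at least 19 mm inside the mouth. The two cameras differ by about 5 mm in y.
- **Everything else:** comparing the first and last images showed changes only at the caps' old and new places and at the arm. The lens, mirror, laser, iris, spare post and driver are where they stood.
- **Forces:** readings at the end of each move stayed at about 2 N or less.

**What disagreed:** my first sweep at cap1 missed, passing about 15 mm above the cap without touching it. Depth images showed the fingertips about 15 mm behind the reported tool point, not 11 mm ahead of it as stated. I lowered the tool to match, checking force and depth, and all later pushes worked.

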